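# Lock the tissue-block tray into its docking base with the cam lever

## Task

Push the tray of tissue blocks along its guides until the headed stud on its front stands in the open mouth of the cam disc, then swing the cam's lever clockwise (seen from above) as far as it goes, so that the curved slot draws the stud in and pulls the tray tight against its stops. Let go, and leave the bottle and the small carton beside the base where they stand.

Things in the scene. Friction and masses are not known exactly. Their poses are not given: they have to be found in the camera images.
- dock: Flat aluminium base 226 x 124 x 12 mm, fixed to the bench, with low dark guides along its long sides. Origin: centre of its underside, z = 0. Its x axis runs along the base the way the tray is pushed, toward the cam; y to the left of that; z up. Cam axis at x = 68 mm, y = 0. Two stop blocks, 30 mm high, at x = 23 to 30 mm, 29 to 45 mm either side of the middle.
- tray (a joint): Tray position on its guides along the dock's x, m: 0 = farthest from the cam, growing toward it; starts at 0 to 0.030. With the cam open the stud meets the cam's core at 0.040, as far as it can be pushed by hand; the cam's hook catches it from 0.036 on. 0.050 = tight on both stops, reached only when the cam draws it. Friction about 2 N; it stays where left and cannot lift out.
- cam (a joint): Angle of the cam disc and its lever, rad: 0 = open, grows clockwise seen from above (lever swings from the dock's +y side to its -y side, round its far end); hard end 1.75 = locked. Starts at 0 to 0.15 (mouth open to the stud). Friction 0.15 N m: 2 to 5 N at the knob up to the hard end, as the tray comes tight. It stays where left. Turned with no stud in its mouth it shuts the stud out.
- cam_axis (a point): Point on the cam's vertical axis of rotation, at the disc's top face, 29 mm above the bench. The disc is dark steel, 84 mm across, 8 mm thick, with a curved slot 12 mm wide that opens at the rim in a broad mouth facing the tray when the cam is open.
- lever_grip (a point): On the axis of the lever's upright round black knob, 65 mm above the bench: 20 mm in diameter, standing from 37 to 85 mm above the bench, 75 mm from the cam's axis. The steel lever arm under it tops out at 37 mm. Seen from cam_axis it lies at an angle of 0.50 rad minus joint cam from the dock's x axis toward its y axis.
- tray_handle (a point): Centre of the top bar of the tray's steel arch handle: bar 10 mm in diameter, axis 75 mm above the bench, level along the dock's y, 46 mm of straight bar, free below it down to 36 mm above the bench. The tray is white, open, 80 x 80 mm, walls to 33 mm above the bench, with three tissue blocks fixed in it; its middle is 31 mm ahead of the handle.
- stud (a point): Centre of the top of the stud's head, 37 mm above the bench: head 16 mm and neck 10 mm in diameter, standing on a tongue in front of the tray, 96 mm ahead of tray_handle. When the tray is tight it is 21 mm from the cam's axis.
- bottle: Loose white reagent bottle with a red cap, 47 mm in diameter, 94 mm high, beside the base on its -y side. Origin: centre of its underside. Not to be disturbed.
- slip_box: Loose small white carton with a dark purple band, 60 x 60 x 22 mm, beside the base on its +y side. Origin: centre of its underside. Not to be disturbed.

How it is judged (in metres and radians):
On the way:
1. the tray has been pushed up so that its stud stands in the mouth of the still open cam (value of joint tray above 0.034 m and value of joint cam below 0.6 rad), for 0.05 s.
At the end, for the whole second after the job is handed in: the tray is within 1.5 mm of its stops (joint tray over 0.0485), its stud is held in the cam's slot (under 23.5 mm from the cam's axis), and the cam is turned past 1.5 rad of its 1.75 and at rest (value of joint tray above 0.0485 m and value of joint cam above 1.5 rad and velocity of joint cam between -0.05 and 0.05 rad/s and horizontal distance between stud and cam_axis below 0.0235 m); the robot touches nothing.
It fails at once if the bottle is tipped or pushed more than 40 mm away (angle between bottle's own z axis and vertical above 0.6 rad or distance of bottle from where it was at the start of the episode above 0.04 m).
It fails at once if the small carton is pushed more than 40 mm away (distance of slip_box from where it was at the start of the episode above 0.04 m).
It also fails if it takes over 45 s, if anything falls off the work surface, if the arm or the gripper's body presses on something with over 40 N, if the wrist force passes 120 N, or if a joint passes its speed limit or range.

## Robot

A 6-joint arm with a two-finger parallel gripper is mounted at the origin on a cart in front of the work surface, level with it; the furniture and walls round the work are solid. World frame = base frame: x ahead of the robot, y to its left, z up, the work surface at z = 0. Lengths are in mm, angles in degrees, forces in N, time in s.
With the tool pointing down it reaches from about 300 to 850 mm from the base axis. Payload 4.2 kg.
Tool frame: the origin (TCP) lies at the very end of the fingers, on their centre line; the grasp point (between the pads) lies env.grip_point_offset behind it (env.grip_point_offset is the distance from the TCP to the grasp point, in mm); z points along the fingers, y is the direction in which the jaws open and shut (so a half turn about z gives the same grasp; the last joint's range is limited). The gripper opens to 91 mm and grips with 3 to 60 N. Pads are 32 mm wide; open, the fingers measure 118 mm over their backs; the gripper's body (76 mm by 178 mm) begins 60 mm behind the grasp point.
Start: joints at [-68.755, 18.312, 89.639, -0, 72.044, -1.146], TCP at [219.038, -531.663, 213.976] pointing down, gripper open.
Joint ranges: [-177.97, 177.97], [-48.28, 115.42], [12.27, 149.76], [-77.06, 257.06], [2.81, 150.46], [-146.56, 146.56]. Speed limits (degrees/s): [147.25, 147.25, 180, 180, 180, 180].

## Interface

Orientations are given as [roll, pitch, yaw] about the fixed x, y, z axes, in that order (R = Rz(yaw) Ry(pitch) Rx(roll)).
In Python, from workcell import env, grab_frame, camera_params gives the robot as it stands. The module is installed in compiled form; this text tells all that it offers.
- The arm moves only by the shell command python3 -m creep 'ROWS' [OPENING] [FORCE]. ROWS is a JSON object of lists of equal length, an entry for each row: "offset": the shift along the tool's x, y, z in m, a list of three; "rotation": the turn, a rotation vector about the tool's x, y, z in degrees, a list of three. A call has 1 to 5 rows; each row shifts and turns the commanded pose from where the row before left it, along the tool's axes as they then stand; what a row does not reach is not made up. A row lasts 1/8 s, in which the tool goes at most 62.5 mm and 10.7 degrees, less where a joint would pass 70% of its speed; a pose out of reach is approached as far as the arm can. A call is refused whole if a number of a shift passes 0.0625 or a number of a turn 10.7, either way. A call with a gripper value outside its range is refused whole. OPENING is the closure, from 0 (fully open) to 1 (shut), set as the call begins (- or left out, the last holds). The fingers move at their own pace and stop on an object; FORCE is the grip in N (left out, the last holds). Time passes only in rows, so rows that do not move let the fingers close. It gives the time, the measured TCP pose, the force and the opening at its end, in the units of the state.
- env.state(): the state, without advancing time (a new reading comes with each control period).
- grab_frame(name): name is "scene" or "side" or "wrist"; returns the picture (400x640x3 uint8, red, green, blue); there is no depth.
- camera_params(name): a dict with "mtx" (3x3 intrinsics, pixels), "k1" (the pictures are not rectified: a ray, as slopes to the right and down, at radius r is drawn at 1 + k1 r^2 times it, then the intrinsics apply), "R" (3x3) and "t" (3): a world point X has camera coordinates R X + t. Camera axes: x right, y down, z forward; pixel columns grow to the right and rows downward; lengths in mm; the calibration is good to about 2 mm. A picture is of the moment at which its call begins: read the wrist's pose just before it. camera_params takes no time and is no camera call; for the wrist camera it gives the pose at the moment of the call.
- env.job_done(): hands the job in, once; it reports no verdict.
The state is a dict: "time_s": time; "qpos": joint angles; "qvel": joint speeds; "effort": joint torques, N m; "ee_pos": TCP position; "ee_rot": TCP orientation; "force": force on the tool from outside, world axes, zero at the start; "torque": the same for the moment, N m; "gripper_width": finger opening in mm.
Only numpy, scipy, OpenCV 4.12 (cv2) and the standard library are available. Lean on these libraries where they do the work, as an engineer would, in place of code of your own. Each camera call takes 0.05 s, during which the arm holds its last target.

## Working session

There is one attempt and no reset: what is moved stays moved. The work goes in short steps, Python scripts to look and compute and a shell command to move; the robot and the scene stay as the last step left them, time stands still between calls to the robot, and variables do not carry over. Pictures are saved under pics/ and viewed, and the job is handed in when it is done.

```bash
mkdir -p pics; ls
python3 - <<'E'
from workcell import env, grab_frame, camera_params
import cv2
s=env.state(); print(s, env.grip_point_offset)
for n in ("scene","side","wrist"):
    p=camera_params(n); print(n,p)
    cv2.imwrite(f"pics/{n}0.png",grab_frame(n)[:,:,::-1])
E
```

```text
pics
{'time_s': 0.0, 'qpos': array([-6.87552226e+01,  1.83498134e+01,  8.97075015e+01,  4.52501775e-04,
        7.20409692e+01, -1.14702717e+00]), 'qvel': array([-0.08437559, -0.07589406, -0.02438303, -0.01142014,  0.02388798,
       -0.01302936]), 'effort': array([-9.43901068e-04, -4.12456119e+01, -2.31977177e+01,  7.22978264e-02,
        4.58007900e-02, -1.49807420e-04]), 'ee_pos': array([ 218.85050258, -531.18106999,  213.13115789]), 'ee_rot': array([-1.79901744e+02, -2.39758417e-03,  2.23916626e+01]), 'force': array([-0.08375416,  0.2989666 ,  0.50218684]), 'torque': array([ 0.01346498,  0.03424888, -0.01276631]), 'gripper_width': 91.57636360781554} 18.8
scene {'mtx': array([[414.08551011,   0.        , 329.36327317],
       [  0.        , 414.08551011, 194.96857784],
       [  0.        ,   0.        ,   1.        ]]), 'k1': -0.10143245764683731, 'R': array([[ 0.58294681, -0.81227735, -0.0194556 ],
       [-0.37739598, -0.24948503, -0.89181248],
       [ 0.7195452 ,  0.5272217 , -0.45198671]]), 't': array([-527.08938481,  186.94228612,  690.75330569])}
side {'mtx': array([[513.65821487,   0.        , 324.63055316],
       [  0.        , 513.65821487, 198.10423067],
       [  0.        ,   0.        ,   1.        ]]), 'k1': -0.10924681407240987, 'R': array([[ 0.88818978, -0.45942507,  0.00689336],
       [-0.30298882, -0.59690401, -0.742902  ],
       [ 0.34542248,  0.65774935, -0.6693647 ]]), 't': array([-595.21927442,   27.74396735,  939.76780203])}
wrist {'mtx': array([[306.35195022,   0.        , 319.16637224],
       [  0.        , 306.35195022, 195.38952051],
       [  0.        ,   0.        ,   1.        ]]), 'k1': -0.0057880046176459286, 'R': array([[ 3.80446413e-01, -9.24802843e-01, -4.78520625e-04],
       [-8.91937885e-01, -3.67063007e-01,  2.64029464e-01],
       [-2.44350846e-01, -1.00022252e-01, -9.64514496e-01]]), 't': array([-575.07407991,  -29.99013732,  390.46095342])}
```

View pics/scene0.png

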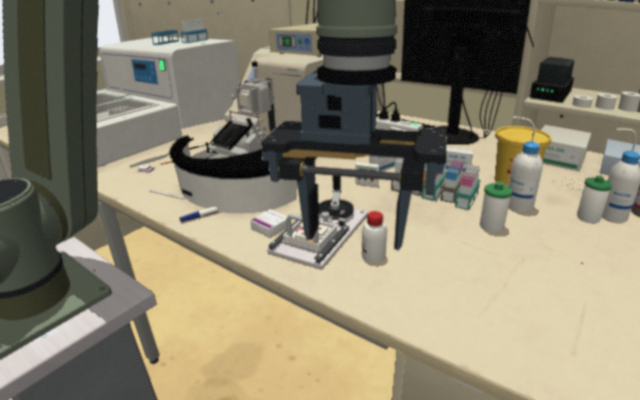

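View pics/side0.png

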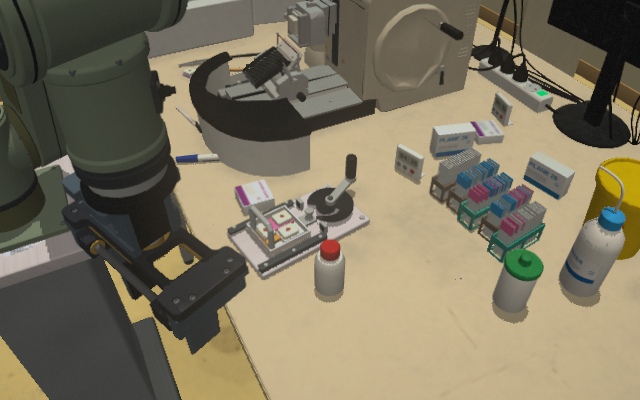

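View pics/wrist0.png

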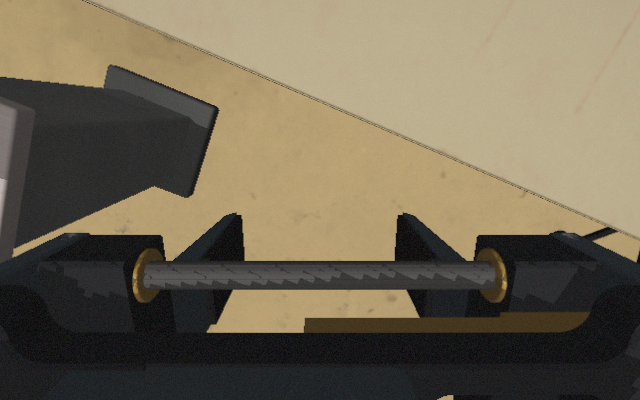

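The side view shows the whole dock: base from about (230,240) to (370,215), lever knob near (350,165), handle near (265,225), bottle (330,270) and carton (254,195). The scene view is partly blocked by the gripper. I'll enlarge both.

```bash
cat > h.py <<'E'
import numpy as np, cv2
from workcell import env, grab_frame, camera_params
def ray(p,uv):
    K=p['mtx']; d=np.array([p['k1'],0,0,0,0.])
    n=cv2.undistortPoints(np.array([[uv]],float),K,d)[0,0]
    R=p['R'];return -R.T@p['t'], R.T@np.array([n[0],n[1],1])
def onz(p,uv,z):
    o,d=ray(p,uv); return o+d*(z-o[2])/d[2]
def proj(p,X):
    r,_=cv2.Rodrigues(p['R']); q,_=cv2.projectPoints(np.atleast_2d(X).astype(float),r,p['t'],p['mtx'],np.array([p['k1'],0,0,0,0.])); return q[:,0]
def tri(pu):
    A=np.zeros((3,3));b=np.zeros(3)
    for p,uv in pu:
        o,d=ray(p,uv);d=d/np.linalg.norm(d);M=np.eye(3)-np.outer(d,d);A+=M;b+=M@o
    return np.linalg.solve(A,b)
E
python3 - <<'E'
import cv2
a=cv2.imread('pics/side0.png')[140:310,220:390]; cv2.imwrite('pics/side0z.png',cv2.resize(a,(600,600),interpolation=cv2.INTER_CUBIC))
a=cv2.imread('pics/scene0.png')[150:280,240:410]; cv2.imwrite('pics/scene0z.png',cv2.resize(a,(785,600),interpolation=cv2.INTER_CUBIC))
E
```

```text
(no output)
```

View pics/side0z.png

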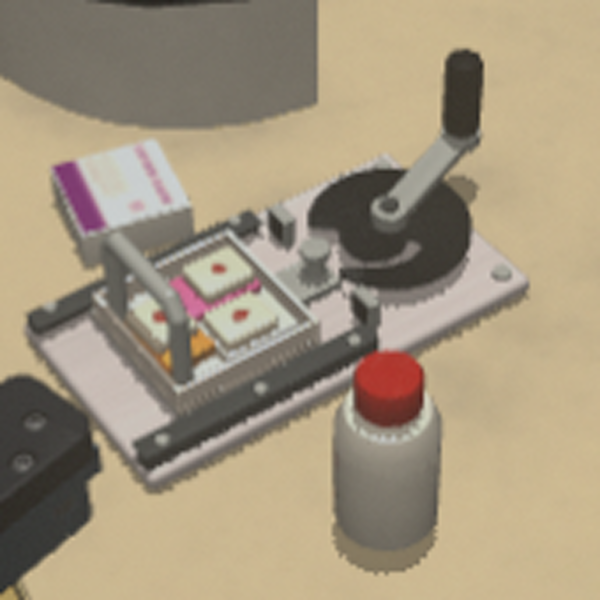

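View pics/scene0z.png

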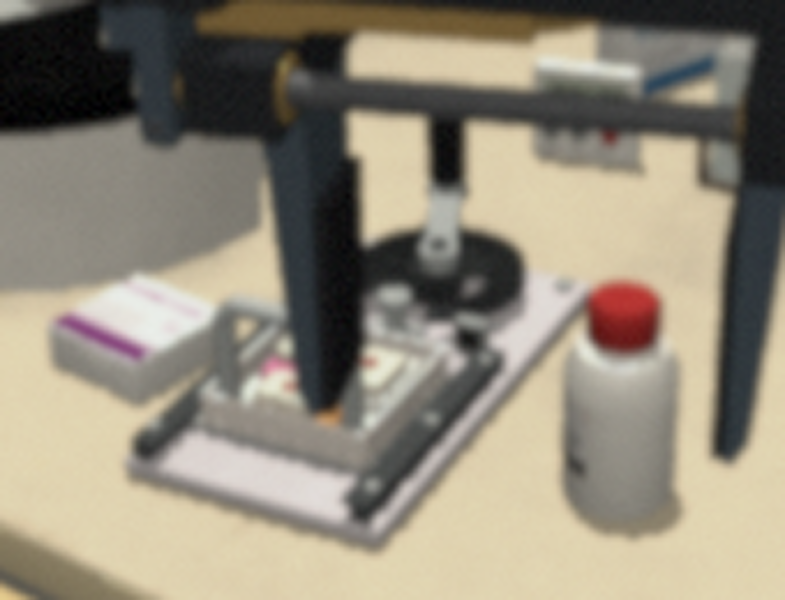

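Run:
```python
from h import *
p=camera_params('side')
f=lambda u,v:(220+(u+.5)/3.529-.5,140+(v+.5)/3.529-.5)
c={k:onz(p,f(*uv),12) for k,uv in dict(bl=(28,333),br=(150,483),fr=(526,281),fl=(387,157)).items()}
for k in c: print(k,c[k].round(1))
ctr=sum(c.values())/4; print('centre',ctr)
print(np.linalg.norm(c['fr']-c['br']),np.linalg.norm(c['br']-c['bl']))
ax=(c['fr']+c['fl']-c['br']-c['bl']);yaw=np.arctan2(ax[1],ax[0]);print('yaw',np.degrees(yaw))
for n,uv,z in [('cam hub',(388,205),37),('knobtop',(464,57),85),('stud',(316,245),37),('hA',(112,240),75),('hB',(180,300),75),('cap',(390,375),94),('boxtop',(122,190),22)]:
    X=onz(p,f(*uv),z); d=X[:2]-ctr[:2]; cc,s=np.cos(yaw),np.sin(yaw)
    print(n,X.round(1),'dock',(cc*d[0]+s*d[1]).round(1),(-s*d[0]+cc*d[1]).round(1))
```

```text
bl [ 350.6 -250.8   12. ]
br [ 368.4 -365.6   12. ]
fr [ 587.9 -330.3   12. ]
fl [ 570.1 -212.8   12. ]
centre [ 469.24766539 -289.87942013   12.        ]
222.38180940041389 116.15529058472019
yaw 9.488326374604595
cam hub [ 539.1 -272.1   37. ] dock 71.9 6.0
knobtop [ 602.  -235.6   85. ] dock 139.9 31.6
stud [ 493.4 -282.2   37. ] dock 25.1 3.6
hA [ 392.5 -272.5   75. ] dock -72.8 29.8
hB [ 405.4 -323.5   75. ] dock -68.5 -22.6
cap [ 460.1 -422.4   94. ] dock -30.8 -129.2
boxtop [ 427.7 -183.6   22. ] dock -23.4 111.6
```

```bash
python3 -m creep '{"offset":[[0.055,-0.016,0],[0.055,-0.016,0],[0.055,-0.016,0],[0.055,-0.016,0],[0.055,-0.016,0]],"rotation":[[0,0,0],[0,0,0],[0,0,0],[0,0,0],[0,0,0]]}'
python3 - <<'E'
from h import *
p=camera_params('side')
for n,uv in dict(a=(309,170),b=(232,158),c=(375,107)).items(): print(n,onz(p,uv,0).round(),onz(p,uv,60).round())
E
```

```text
time_s: 0.78
ee_pos: [444.0, -351.6, 213.8]
ee_rot: [-180.0, 0.0, 22.4]
force: [1.1, -1.4, 0.4]
gripper_width: 91.0
a [ 561. -143.    0.] [ 529. -210.   60.]
b [435. -34.   0.] [ 414. -111.   60.]
c [806.   1.   0.] [752. -79.  60.]
```

```bash
python3 -m creep '{"offset":[[0,0,0],[0,0,0],[0,0,0],[0,0,0],[0,0,0]],"rotation":[[0,0,-10.5],[0,0,-10.5],[0,0,-10.5],[0,0,-10.5],[0,0,-10.5]]}';python3 -m creep '{"offset":[[0,0,0],[0,0,0],[0,0,0]],"rotation":[[0,0,-10.5],[0,0,-10.5],[0,0,-4]]}'
python3 - <<'E'
from h import *
import pickle
out={}
for n in ("wrist","scene"):
    p=camera_params(n); im=grab_frame(n); out[n]=p
    cv2.imwrite(f"pics/{n}1.png",im[:,:,::-1])
pickle.dump(out,open('p1.pkl','wb'))
E
```

```text
time_s: 1.4
ee_pos: [442.7, -352.7, 213.6]
ee_rot: [-180.0, -0.0, 75.2]
force: [-0.3, -0.3, -0.0]
gripper_width: 91.1
time_s: 1.78
ee_pos: [442.7, -352.8, 213.6]
ee_rot: [-180.0, -0.0, 100.1]
force: [-0.6, 0.1, 0.3]
gripper_width: 91.0
```

View pics/wrist1.png

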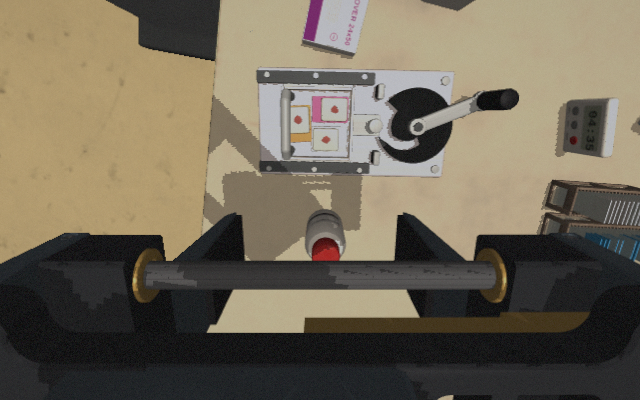

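View pics/scene1.png

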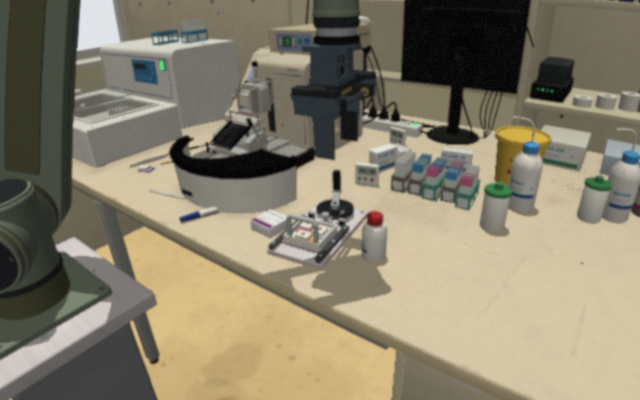

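The wrist view shows the dock from above: base corners near (258,68), (452,70), (440,177), (261,175), handle bar at (286,124), stud (375,127), hub (417,127) and knob top (508,97). I'll zoom in to read the features more finely.

Run:
```python
import cv2
a=cv2.imread('pics/wrist1.png')[55:190,245:405]; cv2.imwrite('pics/wrist1za.png',cv2.resize(a,(711,600),interpolation=cv2.INTER_CUBIC))
a=cv2.imread('pics/wrist1.png')[55:190,365:525]; cv2.imwrite('pics/wrist1zb.png',cv2.resize(a,(711,600),interpolation=cv2.INTER_CUBIC))
```

```text
(no output)
```

View pics/wrist1za.png

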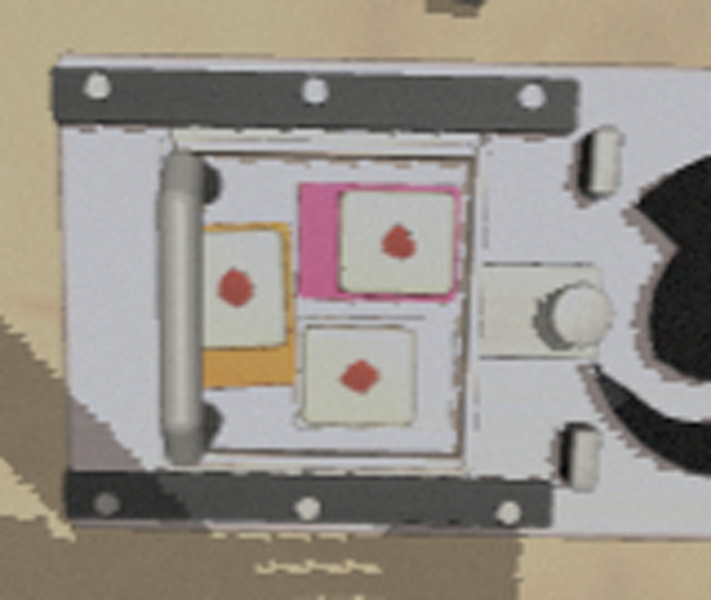

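View pics/wrist1zb.png

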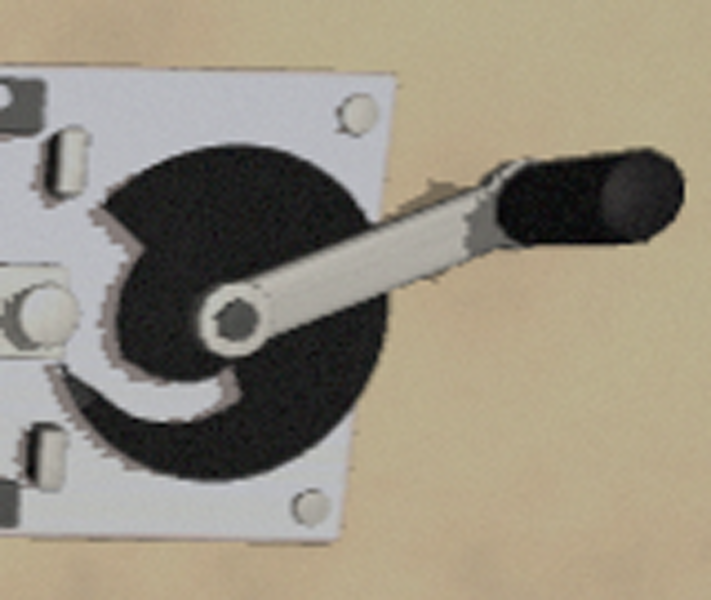

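Run:
```python
from h import *
import pickle
p=pickle.load(open('p1.pkl','rb'))['wrist']
k=600/135
fa=lambda u,v:(245+(u+.5)/k-.5,55+(v+.5)/k-.5)
fb=lambda u,v:(365+(u+.5)/k-.5,55+(v+.5)/k-.5)
c=[onz(p,fa(59,53),12),onz(p,fa(70,527),12),onz(p,fb(340,543),12),onz(p,fb(396,72),12)]
print(np.round(c,1)); ctr=sum(c)/4
ax=c[2]+c[3]-c[0]-c[1];yaw=np.arctan2(ax[1],ax[0]);print('ctr',ctr,'yaw',np.degrees(yaw),np.linalg.norm(c[2]-c[1]),np.linalg.norm(c[1]-c[0]))
cc,s=np.cos(yaw),np.sin(yaw)
P={}
for n,uv,z in [('hub',fb(237,320),37),('knobtop',fb(645,195),85),('knobbase',fb(505,208),40),('stud',fa(581,315),37),('hbar',fa(181,310),80),('hA',fa(184,165),80),('hB',fa(180,450),80)]:
    X=onz(p,uv,z);P[n]=X; d=X[:2]-ctr[:2]
    print(n,X.round(1),'dock',(cc*d[0]+s*d[1]).round(1),(-s*d[0]+cc*d[1]).round(1))
d=P['knobtop']-P['hub'];print(np.hypot(*d[:2]),'ang in dock',np.arctan2(d[1],d[0])-yaw)
print('stud-hub',np.hypot(*(P['stud']-P['hub'])[:2]),'h-stud',np.hypot(*(P['stud']-P['hbar'])[:2]))
s0=camera_params('side')
f=lambda u,v:(220+(u+.5)/3.529-.5,140+(v+.5)/3.529-.5)
print('tri knobtop',tri([(p,fb(645,195)),(s0,f(464,57))]),'stud',tri([(p,fa(581,315)),(s0,f(316,245))]),'hub',tri([(p,fb(237,320)),(s0,f(388,205))]))
print('carton', onz(p,(309,42),22), onz(p,(354,53),22))
```

```text
[[ 352.4 -244.    12. ]
 [ 370.5 -365.5   12. ]
 [ 592.  -330.9   12. ]
 [ 572.1 -209.6   12. ]]
ctr [ 471.74315829 -287.53090194   12.        ] yaw 8.8846200818557 224.21291073866084 122.8529164670011
hub [ 540.  -277.2   37. ] dock 69.0 -0.3
knobtop [ 602.8 -237.5   85. ] dock 137.2 29.1
knobbase [ 596.3 -240.    40. ] dock 130.4 27.7
stud [ 493.2 -284.2   37. ] dock 21.7 -0.0
hbar [ 399.1 -297.9   80. ] dock -73.4 1.0
hA [ 395.3 -268.    80. ] dock -72.5 31.1
hB [ 403.3 -328.2   80. ] dock -73.9 -29.7
74.24855262588089 ang in dock 0.4075429932561194
stud-hub 47.35002239775474 h-stud 95.07112487800636
tri knobtop [ 601.05937704 -237.84408774   87.15770958] stud [ 492.66135621 -284.16137391   39.0178082 ] hub [ 537.43750266 -277.01089092   42.09046847]
carton [ 405.84267201 -210.84464705   22.        ] [ 455.95914628 -213.10594991   22.        ]
```

```bash
python3 -m creep '{"offset":[[0.031,-0.017,0.03],[0.031,-0.017,0.03],[0,0,0.03],[0,0,0.03],[0,0,0.01]],"rotation":[[0,0,1.2],[0,0,0],[0,0,0],[0,0,0],[0,0,0]]}'
python3 - <<'E'
from h import *
cv2.imwrite("pics/wrist2.png",grab_frame('wrist')[:,:,::-1])
a=grab_frame('side')[140:310,220:390,::-1]; cv2.imwrite('pics/side2z.png',cv2.resize(a,(600,600),interpolation=cv2.INTER_CUBIC))
print(env.state()['ee_pos'],env.state()['ee_rot'])
E
```

```text
time_s: 2.5
ee_pos: [398.3, -296.5, 82.5]
ee_rot: [-179.9, -0.1, 98.6]
force: [-0.2, 0.7, 0.9]
gripper_width: 91.3
[ 398.94235347 -297.0273557    83.32275918] [-1.79929304e+02 -7.15721288e-02  9.86540644e+01]
```

View pics/wrist2.png

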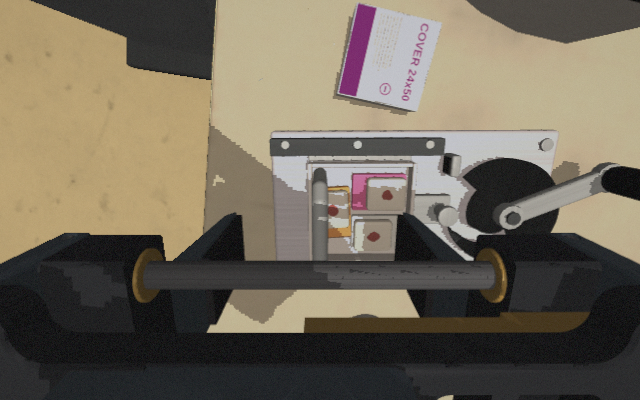

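View pics/side2z.png

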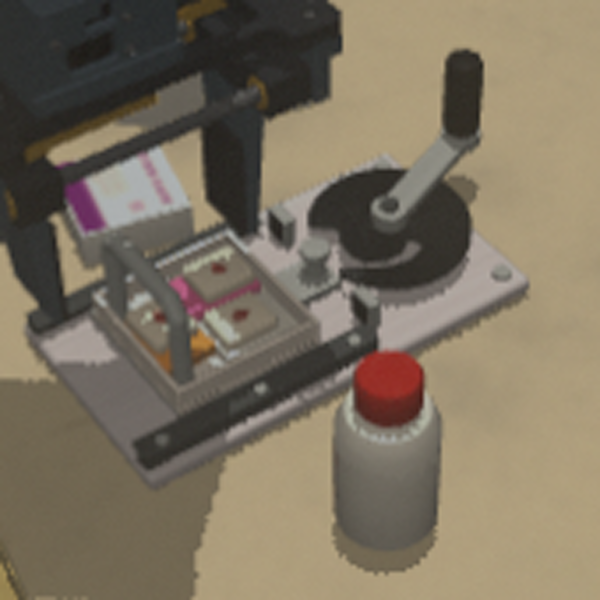

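The bar (column 320) is midway between the fingers in the wrist view. In the side view nothing else is in the way, so I'll descend and close on it gently.

```bash
python3 -m creep '{"offset":[[0,0,0.014],[0,0,0.013],[0,0,0]],"rotation":[[0,0,0],[0,0,0],[0,0,0]]}'; python3 -m creep '{"offset":[[0,0,0],[0,0,0],[0,0,0],[0,0,0],[0,0,0]],"rotation":[[0,0,0],[0,0,0],[0,0,0],[0,0,0],[0,0,0]]}' 1 12
```

```text
time_s: 2.98
ee_pos: [398.6, -296.8, 56.0]
ee_rot: [-179.9, -0.1, 98.7]
force: [0.5, 0.5, -0.3]
gripper_width: 91.1
time_s: 3.6
ee_pos: [399.3, -297.3, 57.1]
ee_rot: [180.0, 0.0, 98.7]
force: [-0.0, -0.0, -0.7]
gripper_width: 44.4
```

```bash
python3 -m creep '{"offset":[[0,0,0],[0,0,0],[0,0,0],[0,0,0],[0,0,0]],"rotation":[[0,0,0],[0,0,0],[0,0,0],[0,0,0],[0,0,0]]}'
```

```text
time_s: 4.22
ee_pos: [399.2, -297.3, 56.9]
ee_rot: [-180.0, 0.0, 98.7]
force: [-0.9, 0.4, 0.7]
gripper_width: 9.4
```

The bar is gripped at 9.4 mm. The tool's +y axis lies along the dock's x, so I'll push that way.

```bash
python3 -m creep '{"offset":[[0,0.004,0],[0,0.004,0],[0,0.004,0],[0,0,0]],"rotation":[[0,0,0],[0,0,0],[0,0,0],[0,0,0]]}'; python3 -m creep '{"offset":[[0,0.0015,0],[0,0,0]],"rotation":[[0,0,0],[0,0,0]]}'
```

```text
time_s: 4.72
ee_pos: [411.9, -295.3, 57.0]
ee_rot: [179.9, 0.0, 98.7]
force: [-0.2, 0.3, 0.4]
gripper_width: 9.7
time_s: 4.97
ee_pos: [412.7, -295.1, 56.9]
ee_rot: [180.0, 0.0, 98.7]
force: [-0.6, 0.2, 0.1]
gripper_width: 9.7
```

```bash
python3 -m creep '{"offset":[[0,0.0015,0],[0,0,0]],"rotation":[[0,0,0],[0,0,0]]}'; python3 -m creep '{"offset":[[0,0.001,0],[0,0,0]],"rotation":[[0,0,0],[0,0,0]]}';python3 -m creep '{"offset":[[0,0.001,0],[0,0,0]],"rotation":[[0,0,0],[0,0,0]]}'
```

```text
time_s: 5.22
ee_pos: [414.0, -294.9, 56.9]
ee_rot: [-180.0, -0.0, 98.7]
force: [-1.5, -0.2, 1.1]
gripper_width: 9.6
time_s: 5.48
ee_pos: [414.2, -294.9, 56.9]
ee_rot: [-179.9, -0.0, 98.7]
force: [-4.2, -1.3, 2.2]
gripper_width: 9.5
time_s: 5.72
ee_pos: [414.3, -294.9, 56.9]
ee_rot: [-179.8, -0.0, 98.7]
force: [-6.9, -3.1, 2.9]
gripper_width: 9.4
```

The force rose at 15 mm of travel, so the stud is on the core. I'll relax the command, release, rise and check.

```bash
python3 -m creep '{"offset":[[0,-0.0015,0],[0,0,0]],"rotation":[[0,0,0],[0,0,0]]}'; python3 -m creep '{"offset":[[0,0,0],[0,0,0],[0,0,0],[0,0,0],[0,0,0]],"rotation":[[0,0,0],[0,0,0],[0,0,0],[0,0,0],[0,0,0]]}' 0.4 20; python3 -m creep '{"offset":[[0,0,-0.03],[0,0,-0.04],[0,0,-0.04],[0,0,0]],"rotation":[[0,0,0],[0,0,0],[0,0,0],[0,0,0]]}'
python3 - <<'E'
from h import *
import pickle
pickle.dump(camera_params('wrist'),open('p3.pkl','wb'));im=grab_frame('wrist')[:,:,::-1]
cv2.imwrite("pics/wrist3.png",im)
E
```

```text
time_s: 5.98
ee_pos: [414.1, -294.9, 56.9]
ee_rot: [-180.0, -0.0, 98.7]
force: [-3.7, -1.5, 1.5]
gripper_width: 9.6
time_s: 6.6
ee_pos: [414.7, -294.9, 57.0]
ee_rot: [180.0, 0.0, 98.7]
force: [0.1, 0.2, 0.3]
gripper_width: 53.9
time_s: 7.1
ee_pos: [416.4, -296.2, 170.1]
ee_rot: [179.7, 0.3, 98.7]
force: [-0.9, 0.1, 0.6]
gripper_width: 54.7
```

View pics/wrist3.png

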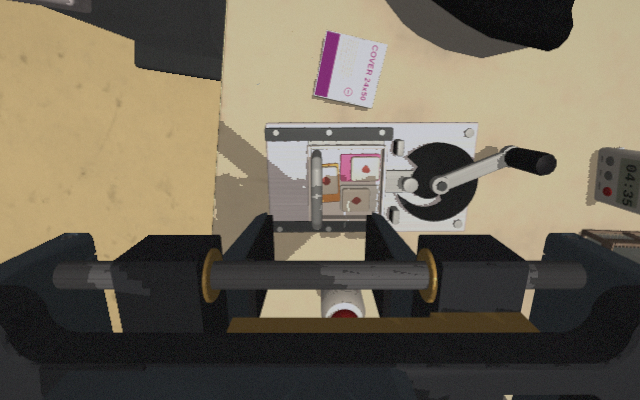

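The stud, at (410,186), now stands in the cam's mouth. Before going to the knob I'll check the instrument's height near it and measure the stud-to-axis distance and the knob position.

Run:
```python
from h import *
import pickle
p=pickle.load(open('p3.pkl','rb'));s=camera_params('side')
X=tri([(p,(573,22)),(s,(376,98))]);print('rim corner',X.round(),proj(p,X),proj(s,X))
im=cv2.imread('pics/wrist3.png')[90:240,390:590];cv2.imwrite('pics/wrist3z.png',cv2.resize(im,(800,600),interpolation=cv2.INTER_CUBIC))
print([onz(p,(480,57),z).round() for z in (0,60,100)])
```

```text
rim corner [ 653. -135.   98.] [[671.90107308  40.63077817]] [[348.60352624 115.9948777 ]]
[array([ 562., -146.,    0.]), array([ 534., -159.,   60.]), array([ 515., -168.,  100.])]
```

View pics/wrist3z.png

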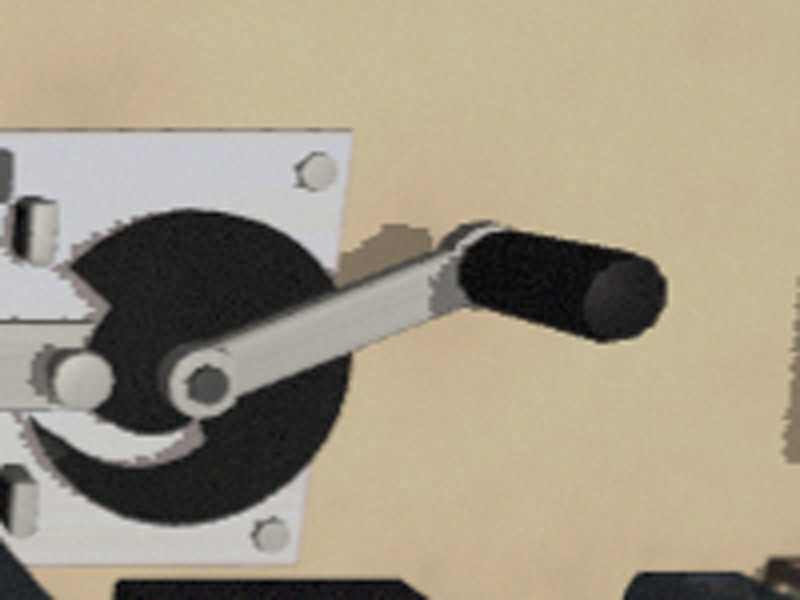

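Run:
```python
from h import *
import pickle
p=pickle.load(open('p3.pkl','rb'));s=camera_params('side')
for z in (0,60,80,100,120): print(z,proj(s,[561,-143,z])[0].round(),proj(p,[561,-143,z])[0].round())
f=lambda u,v:(390+(u+.5)/4-.5,90+(v+.5)/4-.5)
K=onz(p,f(624,300),85);H=onz(p,f(208,384),37);S=onz(p,f(83,380),37);print(K,H,S,np.hypot(*(S-H)[:2]),np.hypot(*(K-H)[:2]),np.arctan2(*(K-H)[1::-1][:2])-np.radians(8.85))
a=cv2.imread('pics/side0.png')[60:200,170:400]; cv2.imwrite('pics/side0y.png',cv2.resize(a,(800,487),interpolation=cv2.INTER_CUBIC))
```

```text
0 [309. 170.] [480.  54.]
60 [309. 146.] [517.  42.]
80 [309. 138.] [533.  36.]
100 [309. 129.] [552.  30.]
120 [308. 120.] [574.  22.]
[ 602.07677669 -237.72868452   85.        ] [ 540.65294876 -277.55303658   37.        ] [ 508.68053792 -281.31942244   37.        ] 32.193488737046586 73.20427347576857 0.4207552213852946
```

View pics/side0y.png

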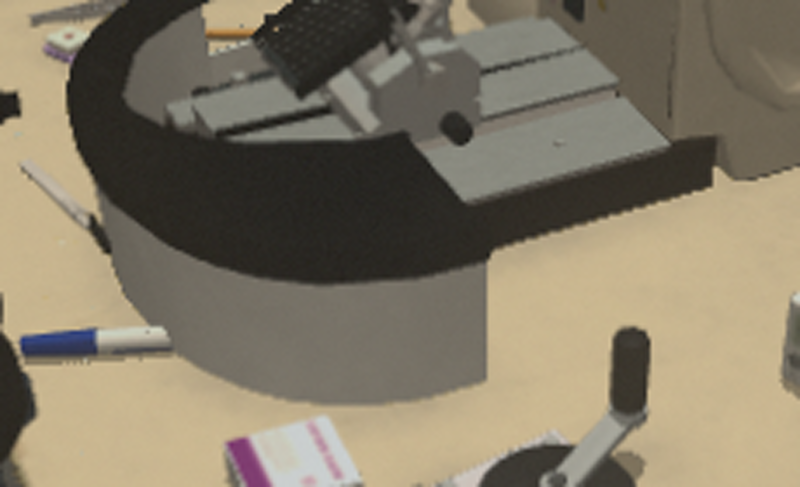

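The tray is at about 38.8 mm (stud to axis 32.2 mm), which the hook can catch. The instrument's rim is about 110 mm high at y ≈ -143, so keeping this yaw over the knob clears it. Moving over the knob now.

```bash
python3 -m creep '{"offset":[[0.0075,0.048,0],[0.0075,0.048,0],[0.007,0.048,0.01],[0.007,0.047,0.02],[0,0,0.03]],"rotation":[[0,0,0],[0,0,0],[0,0,0],[0,0,0],[0,0,0]]}'; python3 -m creep '{"offset":[[0,0,0]],"rotation":[[0,0,0]]}'
python3 - <<'E'
from h import *
im=grab_frame('wrist')[:,:,::-1]
cv2.imwrite("pics/wrist4.png",im)
a=grab_frame('side')[110:280,250:420,::-1]; cv2.imwrite('pics/side4z.png',cv2.resize(a,(600,600),interpolation=cv2.INTER_CUBIC))
E
```

```text
time_s: 7.78
ee_pos: [601.7, -235.9, 104.5]
ee_rot: [180.0, -0.0, 98.9]
force: [-0.8, -0.3, -0.1]
gripper_width: 55.1
time_s: 7.9
ee_pos: [596.6, -235.9, 102.5]
ee_rot: [-179.5, -0.3, 98.7]
force: [-1.0, 0.3, -0.2]
gripper_width: 54.6
```

View pics/wrist4.png

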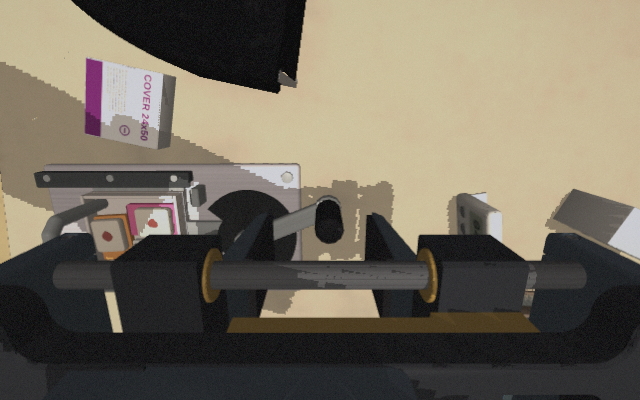

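View pics/side4z.png

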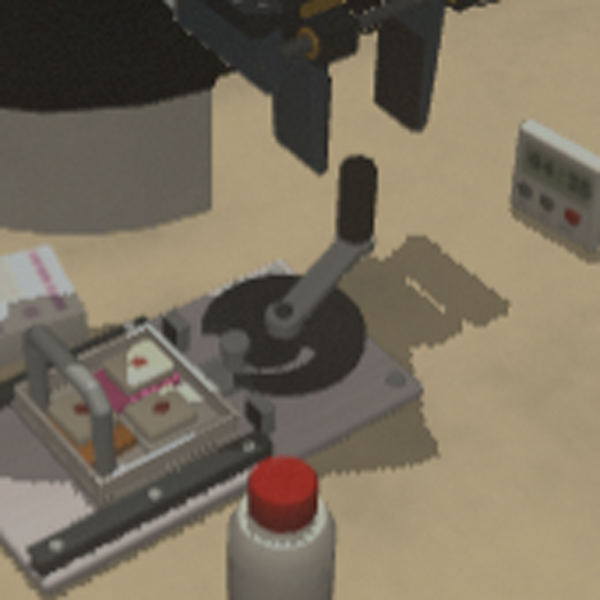

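The knob (329,225) lies between the fingers, slightly to the right of their middle. I'll read the settled pose.

Run:
```python
from h import *
s=env.state();print(s['ee_pos'],s['ee_rot'])
```

```text
[ 598.41522803 -237.37530991  106.40703118] [-1.79915632e+02 -4.48514879e-02  9.86731661e+01]
```

```bash
python3 -m creep '{"offset":[[-0.001,0.003,0.02],[0,0,0.02],[0,0,0.017],[0,0,0]],"rotation":[[0,0,0],[0,0,0],[0,0,0],[0,0,0]]}'; python3 -m creep '{"offset":[[0,0,0],[0,0,0],[0,0,0],[0,0,0],[0,0,0]],"rotation":[[0,0,0],[0,0,0],[0,0,0],[0,0,0],[0,0,0]]}' 1 15
```

```text
time_s: 8.5
ee_pos: [601.3, -238.0, 49.4]
ee_rot: [-179.9, -0.0, 98.7]
force: [-0.5, 0.5, 0.1]
gripper_width: 55.0
time_s: 9.12
ee_pos: [603.3, -237.8, 50.4]
ee_rot: [179.9, 0.0, 98.7]
force: [3.3, 1.0, 0.1]
gripper_width: 19.7
```

The knob is gripped at 19.7 mm. I'll turn the tool rigidly about the cam axis: each 5° step is a shift of (-6.1, 2.35) mm in the tool's axes.

```bash
python3 -m creep '{"offset":[[-0.0061,0.00235,0],[-0.0061,0.00235,0],[-0.0061,0.00235,0],[-0.0061,0.00235,0]],"rotation":[[0,0,5],[0,0,5],[0,0,5],[0,0,5]]}'
```

```text
time_s: 9.62
ee_pos: [612.5, -261.7, 50.4]
ee_rot: [180.0, -0.0, 78.6]
force: [-0.0, 1.9, 1.8]
gripper_width: 19.3
```

```bash
python3 -m creep '{"offset":[[-0.0061,0.00235,0],[-0.0061,0.00235,0],[-0.0061,0.00235,0],[-0.0061,0.00235,0]],"rotation":[[0,0,5],[0,0,5],[0,0,5],[0,0,5]]}'
python3 - <<'E'
from h import *
a=grab_frame('side')[110:280,250:420,::-1]; cv2.imwrite('pics/side5z.png',cv2.resize(a,(600,600),interpolation=cv2.INTER_CUBIC))
E
```

```text
time_s: 10.12
ee_pos: [613.0, -287.6, 50.4]
ee_rot: [-180.0, -0.0, 58.6]
force: [-0.0, 1.7, 1.9]
gripper_width: 19.8
```

View pics/side5z.png

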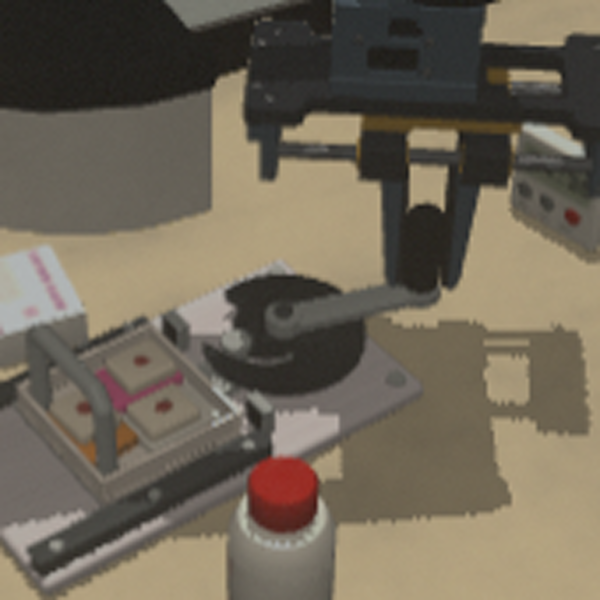

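The stud at (237,340) is inside the slot and the tray is following, so I'll carry on.

```bash
python3 -m creep '{"offset":[[-0.0061,0.00235,0],[-0.0061,0.00235,0],[-0.0061,0.00235,0],[-0.0061,0.00235,0]],"rotation":[[0,0,5],[0,0,5],[0,0,5],[0,0,5]]}'; python3 -m creep '{"offset":[[-0.0061,0.00235,0],[-0.0061,0.00235,0],[-0.0061,0.00235,0],[0,0,0]],"rotation":[[0,0,5],[0,0,5],[0,0,5],[0,0,0]]}'
```

```text
time_s: 10.68
ee_pos: [604.6, -312.1, 50.4]
ee_rot: [-179.9, 0.0, 38.6]
force: [-1.2, 2.8, 4.0]
gripper_width: 19.7
time_s: 11.18
ee_pos: [592.6, -328.3, 50.3]
ee_rot: [-179.9, 0.1, 23.8]
force: [-2.3, 1.4, 5.9]
gripper_width: 19.3
```

```bash
python3 -m creep '{"offset":[[-0.0061,0.00235,0],[-0.0061,0.00235,0],[0,0,0]],"rotation":[[0,0,5],[0,0,5],[0,0,0]]}'; python3 -m creep '{"offset":[[-0.0061,0.00235,0],[0,0,0]],"rotation":[[0,0,5],[0,0,0]]}'
```

```text
time_s: 11.55
ee_pos: [582.9, -336.6, 50.3]
ee_rot: [-179.9, 0.1, 13.8]
force: [-3.9, 2.6, 5.8]
gripper_width: 19.6
time_s: 11.8
ee_pos: [578.0, -339.9, 50.3]
ee_rot: [-179.9, 0.1, 8.8]
force: [-2.4, 4.7, 5.1]
gripper_width: 19.7
```

```bash
python3 -m creep '{"offset":[[-0.0037,0.0014,0],[0,0,0]],"rotation":[[0,0,3],[0,0,0]]}'
```

```text
time_s: 12.05
ee_pos: [575.8, -341.1, 50.2]
ee_rot: [-179.8, -0.0, 5.8]
force: [-0.4, 7.2, 4.4]
gripper_width: 19.5
```

```bash
python3 -m creep '{"offset":[[-0.003,0.001,0],[0,0,0]],"rotation":[[0,0,2],[0,0,0]]}';  python3 -m creep '{"offset":[[-0.002,0.001,0],[0,0,0]],"rotation":[[0,0,0],[0,0,0]]}'
```

```text
time_s: 12.3
ee_pos: [574.1, -342.0, 50.3]
ee_rot: [-179.8, -0.2, 3.8]
force: [4.0, 7.3, 3.7]
gripper_width: 19.9
time_s: 12.55
ee_pos: [573.3, -342.5, 50.3]
ee_rot: [-179.8, -0.3, 3.7]
force: [5.9, 9.1, 2.4]
gripper_width: 19.1
```

The position stalls while the opposing force grows to about 9.5 N. The knob angle gives cam ≈ 1.75, the hard end. I'll ease off, open and rise.

```bash
python3 -m creep '{"offset":[[0.002,-0.001,0],[0,0,0]],"rotation":[[0,0,0],[0,0,0]]}';  python3 -m creep '{"offset":[[0,0,0],[0,0,0],[0,0,0],[0,0,0],[0,0,0]],"rotation":[[0,0,0],[0,0,0],[0,0,0],[0,0,0],[0,0,0]]}' 0.4; python3 -m creep '{"offset":[[0,0,-0.02],[0,0,-0.04],[0,0,-0.05],[-0.03,0,-0.03],[-0.04,0,0]],"rotation":[[0,0,0],[0,0,0],[0,0,0],[0,0,0],[0,0,0]]}'; python3 -m creep '{"offset":[[-0.03,0,0],[0,0,0],[0,0,0]],"rotation":[[0,0,0],[0,0,0],[0,0,0]]}'
python3 - <<'E'
from h import *
import pickle
pickle.dump(camera_params('wrist'),open('p6.pkl','wb'));im=grab_frame('wrist')[:,:,::-1]
cv2.imwrite("pics/wrist6.png",im)
a=grab_frame('side')[140:310,220:390,::-1]; cv2.imwrite('pics/side6z.png',cv2.resize(a,(600,600),interpolation=cv2.INTER_CUBIC))
E
```

```text
time_s: 12.8
ee_pos: [573.7, -342.1, 50.3]
ee_rot: [-179.8, -0.1, 3.8]
force: [1.8, 5.8, 3.6]
gripper_width: 19.6
time_s: 13.42
ee_pos: [572.3, -344.7, 49.9]
ee_rot: [180.0, 0.0, 3.7]
force: [-0.4, -0.3, -0.8]
gripper_width: 54.3
time_s: 14.05
ee_pos: [503.7, -350.1, 193.1]
ee_rot: [179.7, -0.3, 3.8]
force: [-0.5, 0.3, -0.9]
gripper_width: 54.8
time_s: 14.42
ee_pos: [473.4, -351.1, 190.2]
ee_rot: [180.0, -0.1, 3.7]
force: [0.1, 0.5, 0.1]
gripper_width: 54.5
```

View pics/wrist6.png

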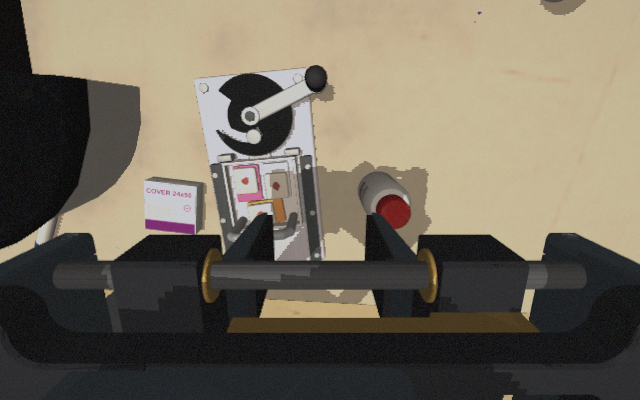

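View pics/side6z.png

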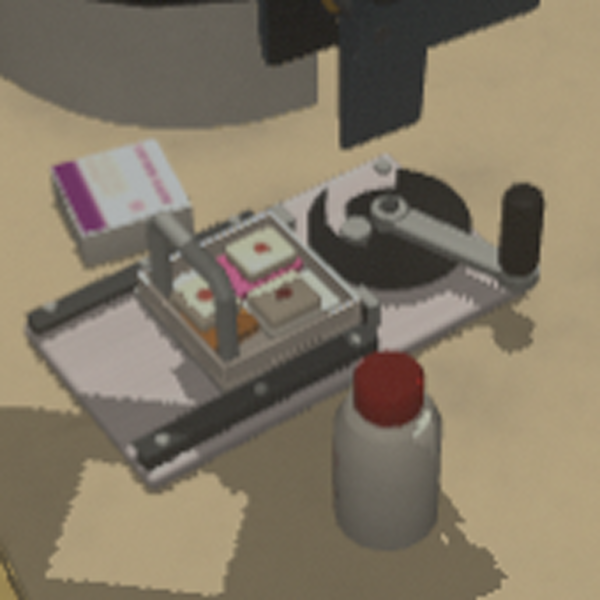

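The tray is against both stops, the stud is deep in the slot, and bottle and carton stand as before. I'll measure it.

Run:
```python
from h import *
import pickle
p=pickle.load(open('p6.pkl','rb'))
im=cv2.imread('pics/wrist6.png')[60:160,190:340];cv2.imwrite('pics/wrist6z.png',cv2.resize(im,(800,533),interpolation=cv2.INTER_CUBIC))
```

```text
(no output)
```

View pics/wrist6z.png

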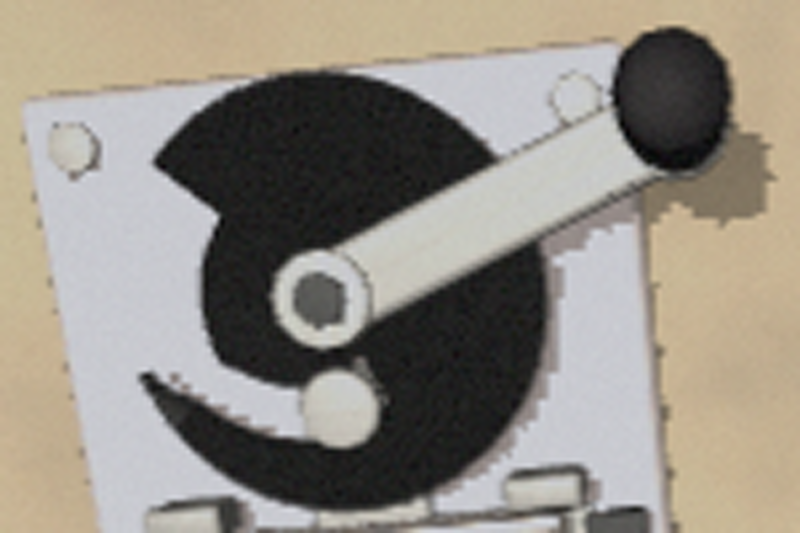

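Run:
```python
from h import *
import pickle
p=pickle.load(open('p6.pkl','rb'));k=800/150
f=lambda u,v:(190+(u+.5)/k-.5,60+(v+.5)/k-.5)
S=onz(p,f(341,408),37);H=onz(p,f(320,298),37);K=onz(p,f(672,90),85)
print(S,H,K,'stud-axis',np.hypot(*(S-H)[:2]),'cam',0.5-(np.arctan2(K[1]-H[1],K[0]-H[0])-np.radians(8.85)))
for a in ('side0z','side6z'):pass
s=env.state();print(s['time_s'],np.abs(s['qvel']).max())
```

```text
[ 518.6888946  -280.74555931   37.        ] [ 539.28154719 -276.54833588   37.        ] [ 575.99616828 -342.52591474   85.        ] stud-axis 21.01604209673628 cam 1.7174600588263793
14.525 0.26052321818058927
```

Stud to axis is 21.0 mm and cam about 1.72 rad, with the gripper clear. I'll hand it in.

```bash
python3 -m creep '{"offset":[[0,0,0],[0,0,0],[0,0,0]],"rotation":[[0,0,0],[0,0,0],[0,0,0]]}'; python3 -c "
from workcell import env
print(env.job_done())"
```

```text
time_s: 14.9
ee_pos: [472.8, -350.9, 189.8]
ee_rot: [-180.0, 0.0, 3.7]
force: [0.1, 0.2, -0.6]
gripper_width: 54.6
the job is handed in; nothing more can be done
None
```

The tray is locked tight on both stops and the job is handed in, at about 14.9 s of the 45 s allowed; no verdict is reported.

- **Tray push:** I gripped the tray's handle and pushed it about 15 mm until the stud met the cam's core. My camera measurement put the tray at about 38.8 mm, with the cam still open at about 0.09 rad.
- **Cam turn:** I then let go, gripped the knob and swung the lever clockwise to its hard end, where the opposing force rose to about 9.5 N and the knob stopped advancing.
- **Last checks:** After I released and lifted clear, the wrist camera gave 21.0 mm from stud to cam axis (limit 23.5 mm). It gave the cam as 1.72 rad; the knob position at the stall had suggested about 1.75, which is within measuring error.
- **Bottle and carton:** Both stand where they were, judged by eye from the side pictures before and after. The gripper is open, still and touching nothing. No check failed.

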